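# Put the beads away and pin the bin shut

### The arm

A 6-joint arm with a two-finger parallel gripper is mounted at the origin on the work surface. World frame = base frame: x ahead of the robot, y to its left, z up, the work surface at z = 0. Lengths are in mm, angles in rad, forces in N, time in s.
With the tool pointing down it reaches from about 400 to 925 mm from the base axis. Payload 12.5 kg.
Tool frame: the origin (TCP) lies midway between the tips of the shut fingers; the grasp point (between the pads) lies 19 mm behind it; z points along the fingers, y is the line along which they close (so a half turn about z gives the same grasp; the last joint's range is limited). The gripper opens to 95 mm and grips with 3 to 60 N. Pads are 20 mm wide; open, the fingers measure 119 mm over their backs; the gripper's body (75 mm by 180 mm) begins 59 mm behind the grasp point.
Start: joints at [1.062, 0.491, 1.559, -0, 1.092, -0.106], TCP at [244.983, 575.005, 214.661] pointing down, gripper open.
Joint ranges: [-3.1, 3.1], [-0.84, 2.19], [0.05, 2.79], [-1.13, 4.28], [0.06, 2.93], [-2.69, 2.69]. Speed limits (rad/s): [2.22, 2.22, 2.79, 3.14, 3.14, 3.14].

### API

Orientations are given as [roll, pitch, yaw] about the fixed x, y, z axes, in that order (R = Rz(yaw) Ry(pitch) Rx(roll)).
In Python, from cell import env gives the robot as it stands.
- The arm moves only by the tool carry_out, never from a script. Its argument "series" is a list of rows, each a list of 4 numbers: the shift along the world's x, y, z normalised to -1 to 1, where 1 is 5 cm, then the turn about the world's z normalised to -1 to 1, where 1 is 6 degrees. In form: [[x, y, z, turn], ...]. A call has exactly 5 rows; each row shifts and turns the commanded pose from where the row before left it; what a row does not reach is not made up. A row lasts 1/10 s, in which the tool goes at most 50 mm and 8.59 degrees, less where a joint would pass 70% of its speed; a pose out of reach is approached as far as the arm can. A call with a number of a shift or a turn outside -1 to 1 is refused whole. A call with a gripper value outside its range is refused whole. "fingers" is the closure, from -1 (fully open) to 1 (shut), set as the call begins (left out, the last holds). The fingers move at their own pace and stop on an object; the grip force is fixed at half the most. Time passes only in rows, so rows that do not move let the fingers close, or fill a call up. It gives the time, the measured TCP pose, the force, the opening and the grip force at its end, in the units of the state.
- env.state(): the state, without advancing time (a new reading comes with each control period).
- env.read_camera(name): name is "scene" or "top" or "wrist"; returns the picture (420x560x3 uint8, red, green, blue); there is no depth.
- env.calibration(name): a dict with "K" (3x3 intrinsics, pixels), "dist" ([k1, k2, p1, p2, k3] as OpenCV has them; the pictures are not rectified), "pose" (4x4, takes a point from camera to world coordinates). Camera axes: x right, y down, z forward; pixel columns grow to the right and rows downward; lengths in mm; the calibration is good to about 2 mm. A picture is of the moment at which its call begins: read the wrist's pose just before it. calibration takes no time and is no camera call; for the wrist camera it gives the pose at the moment of the call.
- env.job_done(): hands the job in; it is judged then, once.
Trained networks look in the newest picture that a camera, given by its name, has taken for a name from the list of things; names that differ only in an ending like _2 or _b are one class to them, and where a whole thing is asked for, a point or a joint stands for the part that bears it (a point fixed in the world has none). Each returns a list of dicts, best first, with "conf" (0 to 1); they miss things now and then, are a little off and sometimes report something else, mostly with a low value. They report only what shows in the picture. A call takes as long as a camera call.
- env.look_for(camera, label): "position" ([row, column] as shares, 0 to 1, of the picture: columns of its width, rows of its height, amid what is visible of it).
The state is a dict: "t": time; "joints": joint angles; "qvel": joint speeds; "tau": joint torques, N m; "eef_pos": TCP position; "tcp_rot": TCP orientation; "ft_force": force on the tool from outside, world axes, zero at the start; "moment": the same for the moment, N m; "opening": opening from 0.0 (shut) to 1.0 (fully open); "grip_force": force on a finger pad.
Only numpy, scipy, OpenCV 4.12 (cv2) and the standard library are available. Lean on these libraries where they do the work, as an engineer would, in place of code of your own. Each camera call takes 0.05 s, during which the arm holds its last target. There are 200 camera calls.

### The job

Tip all four wooden beads out of the yellow tray into the blue bin, then stand the empty tray back upright on the table and let go of it. Then swing the bin's clear lid fully shut and lock it: take the red-handled pin from its wooden stand and push it fully home through the hole in the lid's orange tab and the hole in the bin's lug below. Leave the other things on the table where they are.

Things in the scene. Friction and masses are not known exactly. Their poses are not given: they have to be found in the camera images.
- bin: Blue open plastic bin fixed to the table, 200 x 170 x 90 mm (x, y, z), walls and floor 5 mm. Origin: centre of its underside; z up; the hinge is on its +y rim, the pin lug on its -y wall (a 50 x 38 mm plate, 12 mm thick, sticking out from the wall 72 to 84 mm above the table).
- bin_eye (a point): Centre of the 13 mm through hole in the bin's lug, at the lug's top face, 19 mm outside the -y wall and 84 mm above the table. Axes as the bin.
- lid (a joint): Hinge of the clear lid with orange rim, in rad: 0 = shut, about 1.6 to 1.85 at the start (standing up, leaning a little outwards, away from the bin), stop at 2.0. It is stiff and stays where it is left. The lid is 200 mm wide, 170 mm from hinge to front edge, 8 mm thick, plus a 50 x 38 mm orange tab in the middle of the front edge. Shut, its underside is 90 mm and its top 98 mm above the table.
- lid_hinge (a point): Point on the hinge line at mid-width, on the underside of the lid's hinged edge: 85 mm to +y of the bin's origin and 90 mm above the table.
- lid_eye (a point): Centre of the 13 mm through hole in the lid's tab, on the tab's top (outer) face, 189 mm from the hinge line. When the lid is shut it is straight above bin_eye, 98 mm above the table.
- tray: Loose yellow tray, 120 x 170 x 35 mm (x, y, z), 240 g, holding the beads. Origin: centre of its underside; z up. Walls 4 mm on three sides; its +y end has no wall, only a floor ramp that rises 12 mm over the last 45 mm: it pours over that end once tilted well beyond 15 degrees.
- tray_grip (a point): Centre of the tray's carrying bar, a black bar 14 mm thick (along the tray's y) and 20 mm high that crosses the middle of the tray along its x, 73 mm above the tray's underside, 110 mm free length. Below it the beads reach 36 mm.
- bead1: Red ball-shaped bead, 32 mm diameter, 14 g; origin at its centre. Starts in the tray.
- bead2: Green ball-shaped bead, 32 mm diameter, 14 g; origin at its centre. Starts in the tray.
- bead3: Blue ball-shaped bead, 32 mm diameter, 14 g; origin at its centre. Starts in the tray.
- bead4: Light wood ball-shaped bead, 32 mm diameter, 14 g; origin at its centre. Starts in the tray.
- stand: Wooden block 50 x 50 x 50 mm fixed to the table, with an upright 12 mm hole where the pin is kept. Origin: centre of its underside.
- pin: Retaining pin, 50 g, upright in the stand at the start. Origin: centre of the underside of its collar (diameter 24 mm, 4 mm thick), which rests on the top of the stand, and on the lid's tab when the pin is home. Below: steel shank 10 mm diameter, 42 mm long, with tapered end. z points up along the pin.
- pin_grip (a point): Centre of the pin's red handle above the collar: 28 mm along the pin's x, 14 mm along its y (grip across y), 30 mm high, 4 to 34 mm above the pin's origin.
- pin_tip (a point): Lower end of the pin's shank, 42 mm below its origin.
- spool: Bystander: ribbon spool, white and blue, 68 mm diameter, 28 mm high. Origin: centre of its underside.
- glue: Bystander: yellow glue bottle with red cap, 38 mm diameter, 110 mm high. Origin: centre of its underside.
- paint_jar: Bystander: green paint jar, white lid, 56 mm diameter, 70 mm high. Origin: centre of its underside.
- scissors: Bystander: scissors lying flat, about 160 mm long along their x, 10 mm high, black handles. Origin near the pivot.
- pencil_box: Bystander: red open pencil box, 190 x 70 x 30 mm. Origin: centre of its underside.
- brush: Bystander: paint brush lying flat, 180 mm long along its x. Origin under its middle.

How it is judged:
By the outcome, as a careful person would: the job done as asked, in the order asked, and still so for the second after the job is handed in, with the robot touching nothing.
It also fails if it takes over 72 s, if anything falls off the work surface, if the arm or the gripper's body presses on something with over 40 N, if the wrist force passes 120 N, or if a joint passes its speed limit or range.

## Working session

There is one attempt and no reset: what is moved stays moved. The work goes in short steps, Python scripts to look and compute and a tool call to move; the robot and the scene stay as the last step left them, time stands still between calls to the robot, and variables do not carry over. Pictures are saved under pics/ and viewed, at most 10 in all, crops included, and the job is handed in when it is done.

Besides the shell and the picture viewer there is one more tool, called after "Emit:" as name([rows], argument=value, ...), one row to a line, values as JSON. carry_out: Moves the arm, as the interface text tells. Its arguments: {"type":"object","properties":{"series":{"type":"array","items":{"type":"array","items":{"type":"number","minimum":-1,"maximum":1}}},"fingers":{"type":"number"}},"required":["series"]}

```bash
mkdir -p pics; cat > h.py <<'E'
import numpy as np, cv2
from cell import env
def snap(cam,name=None):
    c=env.calibration(cam); im=env.read_camera(cam)
    if name: cv2.imwrite(f'pics/{name}.png',im[:,:,::-1])
    return im,c
def onplane(c,rc,z):
    uv=np.array([[[rc[1]*560,rc[0]*420]]],float)
    n=cv2.undistortPoints(uv,np.array(c['K'],float),np.array(c['dist'],float))[0,0]
    T=np.array(c['pose'],float); d=T[:3,:3]@np.array([n[0],n[1],1.]); o=T[:3,3]
    return o+d*(z-o[2])/d[2]
def proj(c,P):
    T=np.linalg.inv(np.array(c['pose'],float)); P=np.atleast_2d(np.array(P,float))
    return cv2.projectPoints(P,cv2.Rodrigues(T[:3,:3])[0],T[:3,3],np.array(c['K'],float),np.array(c['dist'],float))[0][:,0]
E
python3 - <<'E'
from h import *
Z=dict(bin_eye=84,tray_grip=73,pin_grip=69,stand=50,lid_eye=270,lid_hinge=90,bead1=20,bead2=20,bead3=20,bead4=20,bin=60,tray=20,spool=28,glue=110,paint_jar=70,scissors=5,pencil_box=15,brush=5)
a,ca=snap('top','top1'); b,cb=snap('scene','scene1')
print(np.round(ca['pose'],2),np.round(cb['pose'],2))
for k,z in Z.items():
    for cam,c in(('top',ca),('scene',cb)):
        r=env.look_for(cam,k)[:2]
        print(k,cam,[(np.round([q['position'][1]*560,q['position'][0]*420]),round(q['conf'],2),np.round(onplane(c,q['position'],z)[:2])) for q in r])
E
```

```text
[[ 0.00000e+00 -1.00000e+00  9.00000e-02  4.40720e+02]
 [-1.00000e+00 -0.00000e+00  1.00000e-02  3.12000e+00]
 [-1.00000e-02 -9.00000e-02 -1.00000e+00  1.12728e+03]
 [ 0.00000e+00  0.00000e+00  0.00000e+00  1.00000e+00]] [[ 8.30000e-01  4.00000e-01 -4.00000e-01  1.02627e+03]
 [ 5.60000e-01 -6.00000e-01  5.70000e-01 -7.11720e+02]
 [-1.00000e-02 -6.90000e-01 -7.20000e-01  1.02758e+03]
 [ 0.00000e+00  0.00000e+00  0.00000e+00  1.00000e+00]]
bin_eye top [(array([230., 201.]), 0.62, array([554., 149.])), (array([312., 178.]), 0.36, array([617., -69.]))]
bin_eye scene [(array([321., 190.]), 0.56, array([543., 173.])), (array([331., 160.]), 0.54, array([498., 309.]))]
tray_grip top [(array([375., 210.]), 0.84, array([ 532., -236.]))]
tray_grip scene [(array([227., 300.]), 0.79, array([ 548., -268.])), (array([233., 235.]), 0.61, array([431., -98.]))]
pin_grip top []
pin_grip scene [(array([332., 159.]), 0.58, array([490., 334.])), (array([235., 233.]), 0.51, array([428., -88.]))]
stand top [(array([314., 249.]), 0.85, array([428., -76.])), (array([198., 201.]), 0.62, array([557., 241.]))]
s
[... 1922 characters left out ...]
64.]))]
glue scene [(array([291., 308.]), 0.64, array([ 701., -223.]))]
paint_jar top [(array([429., 283.]), 0.78, array([ 343., -374.])), (array([231., 200.]), 0.56, array([558., 148.]))]
paint_jar scene [(array([138., 298.]), 0.9, array([ 363., -386.]))]
scissors top [(array([436., 164.]), 0.78, array([ 669., -425.]))]
scissors scene []
pencil_box top [(array([123., 229.]), 0.72, array([481., 458.])), (array([315., 249.]), 0.32, array([429., -80.]))]
pencil_box scene [(array([374., 152.]), 0.62, array([561., 504.])), (array([226., 387.]), 0.21, array([ 662., -424.]))]
brush top [(array([142., 146.]), 0.97, array([721., 416.]))]
brush scene [(array([402., 185.]), 0.85, array([708., 411.]))]
```

```bash
python3 -c "
import cv2
for n in ('top1','scene1'):
    im=cv2.imread(f'pics/{n}.png'); cv2.imwrite(f'pics/{n}b.png',cv2.resize(im,(800,600)))"
```

```text
(no output)
```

View pics/top1b.png

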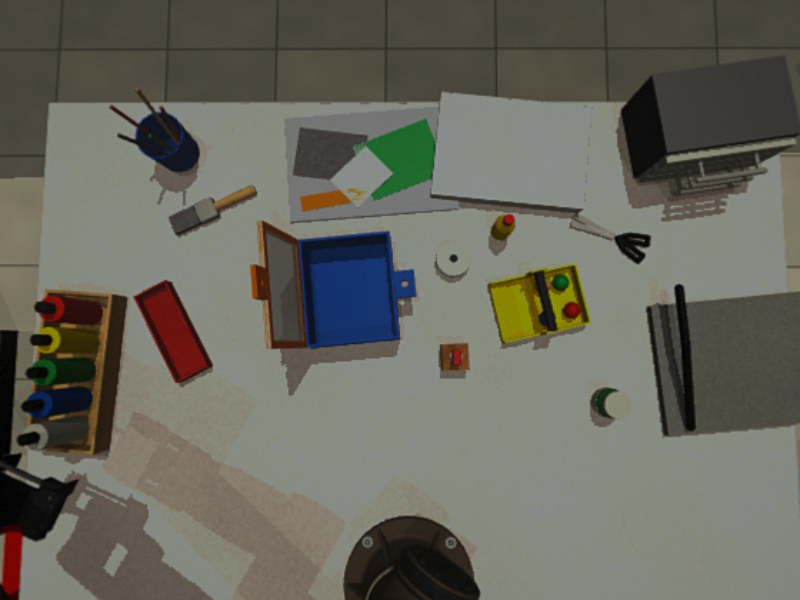

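View pics/scene1b.png

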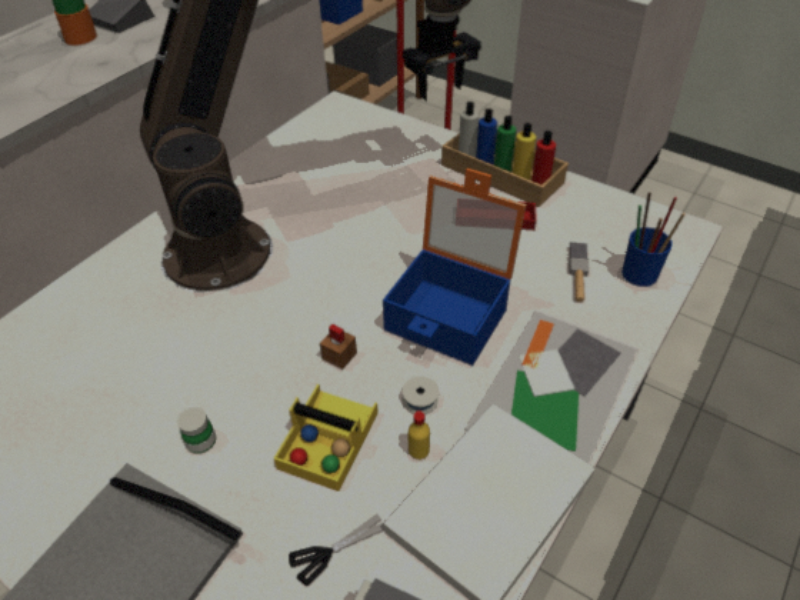

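```bash
python3 - <<'E'
from h import *
c=env.calibration('top')
for n,u,v,z in [('binA',388,232,90),('binB',399,338,90),('binC',307,346,90),('binD',300,236,90),('eye',406,284,84),('trR1',580,264,35),('trR2',590,322,35),('bar1',537,270,83),('bar2',548,328,83),('barm',543,299,83),('pin',457,357,84),('stand',454,357,50)]:
    print(n,np.round(onplane(c,(v/600,u/800),z)))
s=env.state(); print(s['tcp_rot'],s['eef_pos'],s['ft_force'],env.calibration('wrist')['pose'],env.calibration('wrist')['K'])
E
```

```text
binA [657.  39.  90.]
binB [461.  18.  90.]
binC [446. 185.  90.]
binD [649. 202.  90.]
eye [561.   5.  84.]
trR1 [ 606. -331.   35.]
trR2 [ 494. -347.   35.]
bar1 [ 587. -236.   83.]
bar2 [ 480. -255.   83.]
barm [ 534. -247.   83.]
pin [427. -88.  84.]
stand [427. -85.  50.]
[3.14148062e+00 1.56990997e-05 2.73882045e+00] [244.98576665 575.02584071 214.64748808] [-0.77359563 -1.19944189  0.205496  ] [[ 3.92174981e-01  8.84905803e-01  2.51277744e-01  1.73353534e+02]
 [ 9.19890595e-01 -3.77177112e-01 -1.07418434e-01  6.05522966e+02]
 [-2.78981409e-04  2.73274855e-01 -9.61935952e-01  3.85425611e+02]
 [ 0.00000000e+00  0.00000000e+00  0.00000000e+00  1.00000000e+00]] [[299.23424219   0.         280.6701814 ]
 [  0.         299.23424219 208.13502688]
 [  0.           0.           1.        ]]
```

Emit:
carry_out([
  [0,0,1,1],
  [0,0,1,1],
  [0.4,-0.4,0.7,1],
  [0.6,-0.8,0,1],
  [0.6,-0.8,0,1],
], fingers=-1)

```text
t: 2.4
eef_pos: [325.4, 474.1, 350.6]
tcp_rot: [3.14, 0.002, -3.015]
ft_force: [1.6, 0.2, -0.7]
opening: 0.999
grip_force: 0.0
```

Emit:
carry_out([
  [0.5,-0.85,0,0],
  [0.5,-0.85,0,0],
  [0.5,-0.85,0,0],
  [0.5,-0.85,0,0],
  [0.5,-0.85,0,0],
])

```text
t: 2.9
eef_pos: [450.6, 260.7, 349.9]
tcp_rot: [3.141, 0.001, -3.021]
ft_force: [0.5, 0.2, 0.1]
opening: 1.0
grip_force: 0.0
```

Emit:
carry_out([
  [0.3,-0.95,0,0],
  [0.3,-0.95,0,0],
  [0.3,-0.95,0,0],
  [0.3,-0.95,0,0],
  [0.3,-0.95,0,0],
])

```text
t: 3.4
eef_pos: [525.2, 22.9, 349.9]
tcp_rot: [3.142, 0.001, -3.021]
ft_force: [1.5, -0.1, 0.4]
opening: 1.001
grip_force: 0.0
```

Emit:
carry_out([
  [0.2,-0.95,0,0],
  [0,-1,0,0],
  [0,-1,0,0],
  [0,-1,0,0],
  [0,-1,0,0],
])

```text
t: 3.9
eef_pos: [534.6, -224.6, 349.8]
tcp_rot: [-3.142, 0.0, -3.021]
ft_force: [0.4, -0.0, 0.1]
opening: 0.997
grip_force: 0.0
```

Emit:
carry_out([
  [0,-0.5,-0.7,0.5],
  [0,0,-1,0],
  [0,0,-0.9,0],
  [0,0,0,0],
  [0,0,0,0],
])

```text
t: 4.4
eef_pos: [535.4, -247.7, 220.7]
tcp_rot: [3.141, -0.0, -2.968]
ft_force: [-0.1, -0.6, 0.5]
opening: 1.001
grip_force: 0.0
```

```bash
python3 - <<'E'
from h import *
im,c=snap('wrist','w1')
s=env.state(); print(s['t'],s['eef_pos'],s['tcp_rot'],s['joints'],s['ft_force'])
for k,z in (('tray_grip',83),('pin_grip',84)):
    print(k,[(q['position'],q['conf'],np.round(onplane(c,q['position'],z))) for q in env.look_for('wrist',k)[:2]])
E
```

```text
4.45 [ 535.9063775  -247.85457881  221.88429778] [-3.13995812e+00  1.94100951e-03 -2.96814028e+00] [-5.45062206e-01  4.33466842e-01  1.63913258e+00  5.39715620e-05
  1.06645611e+00 -2.28933535e+00] [-0.45163523  0.84500193  0.75764934]
tray_grip [([0.4407, 0.508], 0.58, array([ 520., -246.,   83.])), ([0.5745, 0.2366], 0.34, array([ 612., -404.,   83.]))]
pin_grip [([0.2976, 0.7989], 0.56, array([429., -94.,  84.])), ([0.521, 0.9241], 0.48, array([511.,  20.,  84.]))]
```

View pics/w1.png

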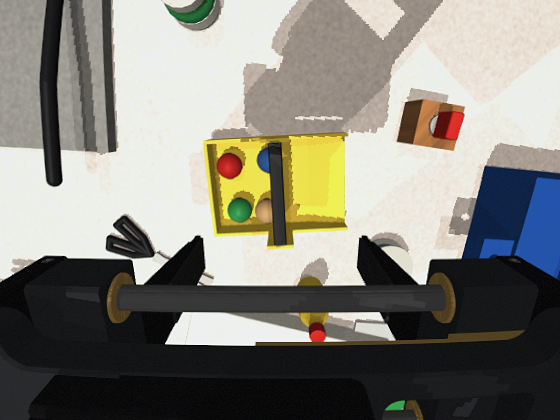

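```bash
python3 - <<'E'
from h import *
import scipy.optimize as so
c=env.calibration('wrist')
im=cv2.imread('pics/w1.png')
g=im.max(2)
for v in range(150,240,12): print(v,''.join('#' if x<70 else '.' for x in g[v,258:302]))
# yellow tray left wall: corners
for n,u,v,z in [('TL',205,141,35),('BL',215,235,35),('TRo',345,134,35),('BRo',346,229,35),('bar1',275,143,83),('bar2',282,243,83)]:
    print(n,np.round(onplane(c,(v/420,u/560),z),1))
print('tcp@83',proj(c,[[535.9,-247.8,83]]))
E
```

```text
150 ..........##############....................
162 ...........#############....................
174 ............#############...................
186 .............#############..................
198 .............#############..................
210 ..............#############.................
222 ...............#############................
234 ................############................
TL [ 494.5 -345.8   35. ]
BL [ 610.1 -320.6   35. ]
TRo [ 458.3 -185.3   35. ]
BRo [ 572.9 -157.1   35. ]
bar1 [ 479.7 -263.6   83. ]
bar2 [ 586.1 -237.5   83. ]
tcp@83 [[280.71092346 198.41414986]]
```

Emit:
carry_out([
  [-0.06,-0.06,-0.6,0.5],
  [0,0,-0.9,0],
  [0,0,-0.9,0],
  [0,0,-0.64,0],
  [0,0,-0.3,0],
])

```text
t: 5.05
eef_pos: [532.1, -250.4, 51.7]
tcp_rot: [3.141, -0.0, -2.916]
ft_force: [0.6, -0.6, 0.4]
opening: 0.998
grip_force: 0.0
```

Emit:
carry_out([
  [0,0,0,0],
  [0,0,0,0],
  [0,0,0,0],
  [0,0,0,0],
  [0,0,0,0],
], fingers=1)

```text
t: 5.55
eef_pos: [532.3, -250.7, 53.6]
tcp_rot: [-3.141, 0.001, -2.916]
ft_force: [0.4, -0.4, 0.1]
opening: 0.64
grip_force: 0.0
```

Emit:
carry_out([
  [0,0,0,0],
  [0,0,0,0],
  [0,0,0.2,0],
  [0,0,0.4,0],
  [0,0,0.6,0],
])

```text
t: 6.05
eef_pos: [531.4, -250.2, 112.8]
tcp_rot: [3.14, -0.002, -2.916]
ft_force: [0.6, 0.1, 0.4]
opening: 0.214
grip_force: 0.0
```

Emit:
carry_out([
  [0,0,0,0],
  [0,0,0,0],
  [0,0,0,0],
  [0,0,-0.6,0],
  [0,0,-0.6,0],
], fingers=0.2)

```text
t: 6.55
eef_pos: [532.0, -250.5, 51.8]
tcp_rot: [-3.141, 0.0, -2.916]
ft_force: [0.7, 0.8, -0.5]
opening: 0.398
grip_force: 0.0
```

Emit:
carry_out([
  [0,0,0,0],
  [0,0,0,0],
  [0,0,0,0],
  [0,0,0,0],
  [0,0,0,0],
], fingers=1)

```text
t: 7.05
eef_pos: [532.5, -250.8, 53.9]
tcp_rot: [-3.14, 0.002, -2.916]
ft_force: [0.6, -0.5, 5.7]
opening: 0.145
grip_force: 30.0
```

Emit:
carry_out([
  [0,0,0.1,0],
  [0,0,0.3,0],
  [0,0,0.5,0],
  [0,0,0.6,0],
  [0,0,0.6,0],
])

```text
t: 7.55
eef_pos: [531.5, -250.2, 158.8]
tcp_rot: [3.141, -0.001, -2.916]
ft_force: [-0.2, -0.8, -2.7]
opening: 0.146
grip_force: 30.0
```

Emit:
carry_out([
  [0,0,0.35,0],
  [0.03,0.1,0.15,0],
  [0.03,0.2,0,-0.1],
  [0.03,0.3,0,-0.1],
  [0.03,0.4,0,-0.1],
])

```text
t: 8.05
eef_pos: [537.5, -199.3, 181.2]
tcp_rot: [3.14, -0.002, -2.949]
ft_force: [0.5, -0.9, -3.7]
opening: 0.147
grip_force: 30.0
```

Emit:
carry_out([
  [0.03,0.5,0,-0.1],
  [0.03,0.5,0,-0.1],
  [0.03,0.5,0,-0.1],
  [0.03,0.5,0,-0.1],
  [0.03,0.5,0,-0.1],
])

```text
t: 8.55
eef_pos: [544.7, -73.5, 181.2]
tcp_rot: [3.14, -0.002, -3.001]
ft_force: [-0.3, 0.1, -3.2]
opening: 0.143
grip_force: 30.0
```

Emit:
carry_out([
  [0.03,0.5,0,-0.1],
  [0.03,0.5,0,-0.1],
  [0.03,0.5,0,-0.1],
  [0.03,0.4,0,-0.1],
  [0.03,0.3,0,0],
])

```text
t: 9.05
eef_pos: [552.1, 36.5, 181.4]
tcp_rot: [3.141, -0.002, -3.041]
ft_force: [-0.0, -0.8, -3.7]
opening: 0.148
grip_force: 30.0
```

Emit:
carry_out([
  [0,0.2,0,0],
  [0,0.1,0,0],
  [0,0,0,0],
  [0,0,0,0],
  [0,0,0,0],
])

```text
t: 9.55
eef_pos: [553.0, 48.9, 182.7]
tcp_rot: [-3.142, 0.0, -3.043]
ft_force: [-0.5, 0.5, -2.9]
opening: 0.146
grip_force: 30.0
```

```bash
python3 - <<'E'
from h import *
a,ca=snap('top','top2'); b,cb=snap('scene','scene2')
print(env.state()['eef_pos'],env.state()['joints'])
A=cv2.resize(a[100:280,140:360],None,fx=2.6,fy=2.6)[:,:,::-1]
B=cv2.resize(b[90:300,200:420],None,fx=2.6,fy=2.6)[:,:,::-1]
B=B[:A.shape[0]] if B.shape[0]>A.shape[0] else B
cv2.imwrite('pics/c2.png',cv2.resize(np.hstack([A,B[:A.shape[0]]]),(800,330)))
cv2.imwrite('pics/b2.png',B)
E
```

```text
[553.01014665  48.97011415 182.70605659] [-3.06731987e-02  4.28127703e-01  1.76941827e+00  3.18359768e-05
  9.43966885e-01 -1.70064014e+00]
```

View pics/c2.png

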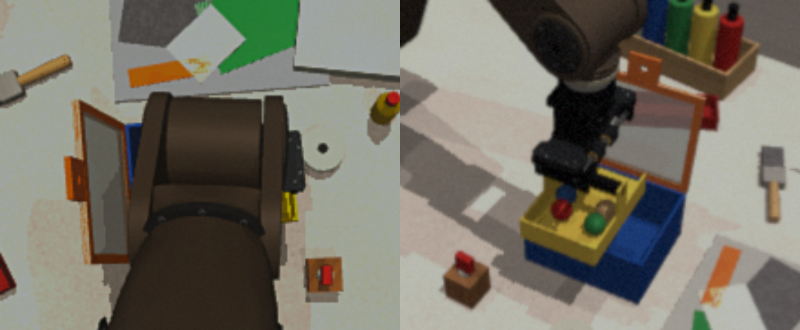

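Emit:
carry_out([
  [0,0.15,0,0],
  [0,0.3,-0.1,0],
  [0,0.2,-0.3,0],
  [0,0.03,-0.3,0],
  [0,0,0,0],
])

```text
t: 10.15
eef_pos: [551.9, 84.8, 145.8]
tcp_rot: [3.141, -0.003, -3.041]
ft_force: [0.3, -0.5, -2.7]
opening: 0.145
grip_force: 30.0
```

Emit:
carry_out([
  [0,0,-0.1,0],
  [0,0,-0.1,0],
  [0,0,-0.1,0],
  [0,0,-0.1,0],
  [0,0,0,0],
])

```text
t: 10.65
eef_pos: [555.6, 88.5, 133.1]
tcp_rot: [3.136, 0.011, -3.042]
ft_force: [-8.1, 34.6, 44.5]
opening: 0.158
grip_force: 30.0
```

```bash
python3 - <<'E'
from h import *
b,cb=snap('scene'); w,cw=snap('wrist')
s=env.state();print(s['eef_pos'],s['ft_force'],s['moment'],s['opening'])
B=cv2.resize(b[90:270,250:400],(480,576)); W=cv2.resize(w,(320,240))
W=cv2.copyMakeBorder(W,0,336,0,0,0)
cv2.imwrite('pics/c3.png',np.hstack([B,W])[:,:,::-1])
E
```

```text
[555.57131202  88.29443081 133.24826239] [-8.04162915 34.61983872 43.75250237] [5.6778174  1.18081421 0.05127553] 0.15968868662072727
```

View pics/c3.png

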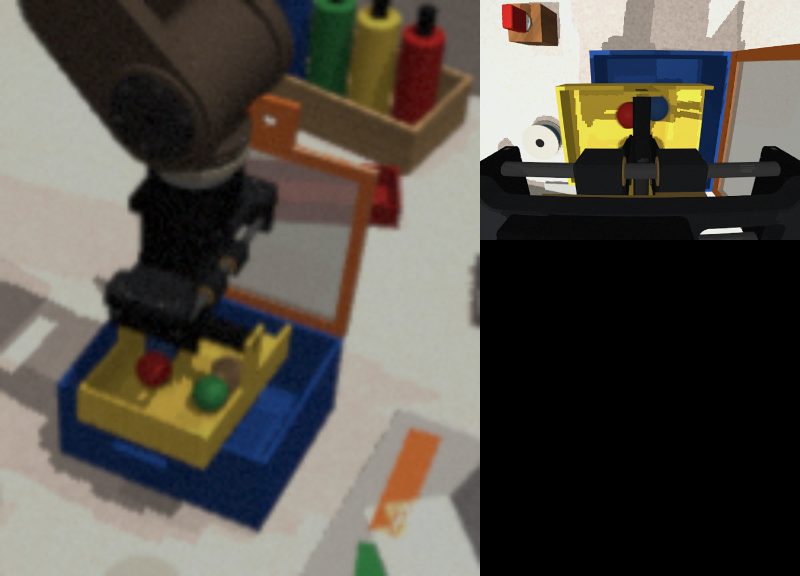

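Emit:
carry_out([
  [0,0,0.1,0],
  [0,0,0.1,0],
  [0,0,0,0],
  [0,0,0,0],
  [0,0,0,0],
])

```text
t: 11.25
eef_pos: [553.1, 83.7, 138.2]
tcp_rot: [3.141, 0.001, -3.042]
ft_force: [-3.7, 5.3, 9.7]
opening: 0.148
grip_force: 30.0
```

Emit:
carry_out([
  [0,0,0,0],
  [0,0,-0.1,0],
  [0,0,-0.2,0],
  [0,0,-0.2,0],
  [0,0,-0.1,0],
], fingers=0.5)

```text
t: 11.75
eef_pos: [553.8, 89.2, 111.0]
tcp_rot: [3.133, 0.005, -3.044]
ft_force: [-17.2, 57.3, 57.8]
opening: 0.273
grip_force: 37.0
```

```bash
python3 - <<'E'
from h import *
b,cb=snap('scene'); w,cw=snap('wrist')
s=env.state();print(s['eef_pos'],s['ft_force'],s['moment'],s['opening'],s['grip_force'])
B=cv2.resize(b[90:270,250:400],(400,480)); W=cv2.resize(w[:300],(400,214))
W=cv2.copyMakeBorder(W,0,266,0,0,0)
cv2.imwrite('pics/c4.png',np.hstack([B,W])[:,:,::-1])
E
```

```text
[553.65261068  89.53812829 111.1746668 ] [-14.5549124   50.98844184  48.97481984] [7.83456743 2.00017454 0.10774862] 0.26189305784998507 32.11304560303688
```

View pics/c4.png

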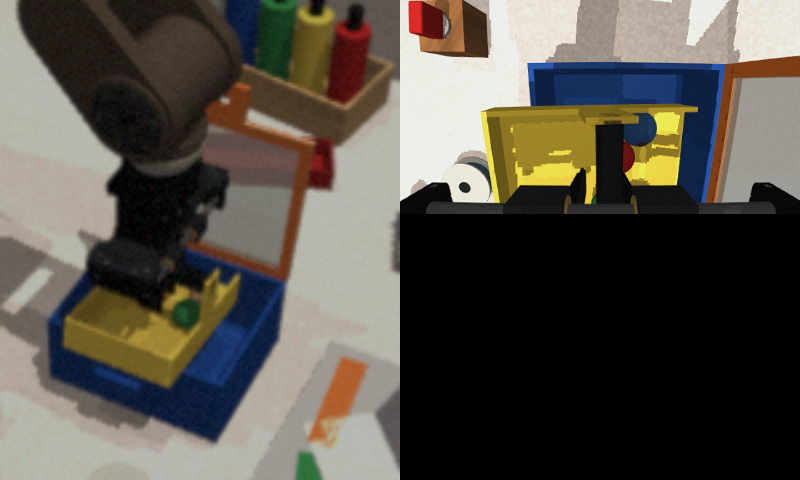

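Emit:
carry_out([
  [0,0,0.1,0],
  [0,0,0,0],
  [0,0,0,0],
  [0,0,0,0],
  [0,0,0,0],
], fingers=0.36)

```text
t: 12.35
eef_pos: [553.4, 84.6, 113.1]
tcp_rot: [3.14, 0.002, -3.042]
ft_force: [-2.3, 14.7, 12.6]
opening: 0.319
grip_force: 8.0
```

```bash
python3 - <<'E'
from h import *
b,cb=snap('scene'); w,cw=snap('wrist')
s=env.state();print(s['eef_pos'],s['ft_force'],s['moment'],s['opening'],s['grip_force'])
B=cv2.resize(b[90:270,250:400],(400,480)); W=cv2.resize(w[:300],(400,214))
W=cv2.copyMakeBorder(W,0,266,0,0,0)
cv2.imwrite('pics/c5.png',np.hstack([B,W])[:,:,::-1])
E
```

```text
[553.43462341  84.60089457 113.10057933] [-1.67921156 13.33654159 11.74924652] [2.22499062 0.2511515  0.06779044] 0.32373772224132946 8.046523363591405
```

View pics/c5.png

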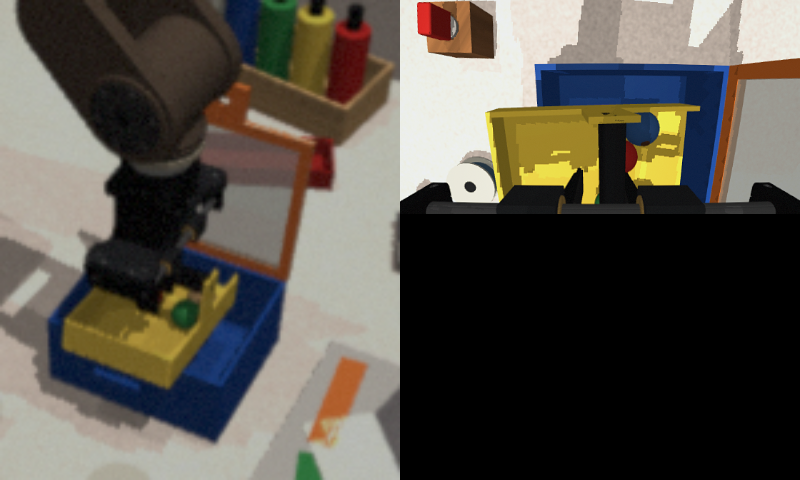

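Emit:
carry_out([
  [0,0,0.2,0],
  [0,0,0.2,0],
  [0,0,0.1,0],
  [0,0,0,0],
  [0,0,0,0],
])

```text
t: 12.95
eef_pos: [553.2, 83.8, 137.9]
tcp_rot: [3.141, 0.001, -3.042]
ft_force: [-0.6, 6.9, 4.1]
opening: 0.319
grip_force: 3.0
```

```bash
python3 - <<'E'
from h import *
b,cb=snap('scene'); w,cw=snap('wrist')
s=env.state();print(s['eef_pos'],s['ft_force'],s['moment'],s['opening'],s['grip_force'])
B=cv2.resize(b[90:270,250:400],(400,480)); W=cv2.resize(w[:300],(400,214))
W=cv2.copyMakeBorder(W,0,266,0,0,0)
cv2.imwrite('pics/c6.png',np.hstack([B,W])[:,:,::-1])
E
```

```text
[553.18148084  83.87808102 137.79059372] [-0.91842113  6.16792553  4.5670921 ] [ 1.09353988  0.05617306 -0.00602369] 0.3190844665715367 3.0074813403189182
```

View pics/c6.png

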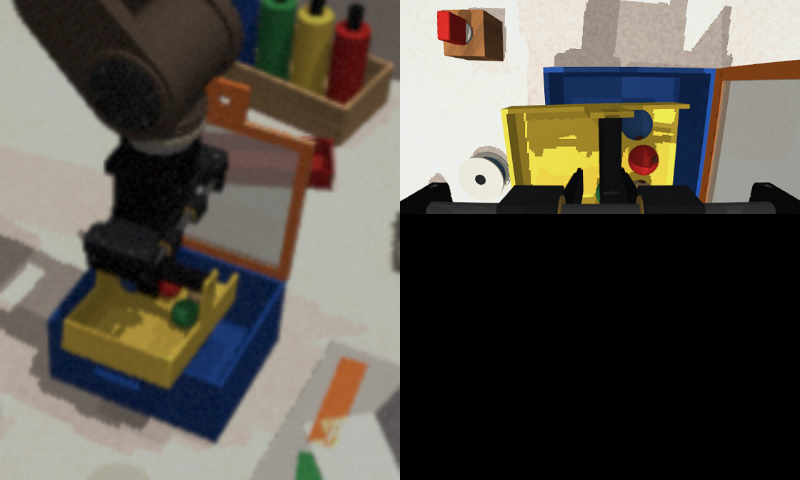

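Emit:
carry_out([
  [0,0.1,0,0],
  [0,0.1,0,0],
  [0,0.1,0,0],
  [0,0.1,0,0],
  [0,0,0,0],
])

```text
t: 13.55
eef_pos: [553.0, 104.1, 137.6]
tcp_rot: [-3.142, 0.0, -3.041]
ft_force: [1.1, -0.9, -0.2]
opening: 0.323
grip_force: 0.0
```

```bash
cat > beads.py <<'E'
from h import *
w,cw=snap('wrist'); s=env.state();print(s['eef_pos'],s['ft_force'],s['opening'],s['grip_force'])
hsv=cv2.cvtColor(w,cv2.COLOR_RGB2HSV)
def blobs(n,lo,hi,mn=60):
    m=cv2.inRange(hsv,np.array(lo),np.array(hi)); k,_,st,ce=cv2.connectedComponentsWithStats(m)
    print(n,[(list(st[i]),np.round(ce[i]).tolist()) for i in range(1,k) if st[i][4]>mn])
blobs('yellow',(24,150,90),(34,255,255),300); blobs('red',(0,170,60),(4,255,255)); blobs('blue',(98,80,20),(112,255,160)); blobs('green',(50,100,40),(80,255,255))
g=cv2.resize(hsv[60:240:8,160:560:6,0],None,fx=1,fy=1,interpolation=0)
E
python3 beads.py
```

```text
[553.004999   103.75380634 137.62503129] [0.54226032 0.27840058 0.15121865] 0.32075085629195893 0.0
yellow []
red [([np.int32(27), np.int32(15), np.int32(42), np.int32(47), np.int32(1604)], [47.0, 38.0]), ([np.int32(331), np.int32(187), np.int32(31), np.int32(31), np.int32(725)], [346.0, 201.0])]
blue [([np.int32(174), np.int32(91), np.int32(241), np.int32(170), np.int32(17094)], [323.0, 144.0]), ([np.int32(324), np.int32(205), np.int32(24), np.int32(23), np.int32(247)], [333.0, 218.0]), ([np.int32(100), np.int32(219), np.int32(30), np.int32(34), np.int32(196)], [120.0, 232.0]), ([np.int32(242), np.int32(313), np.int32(78), np.int32(23), np.int32(1119)], [278.0, 324.0])]
green [([np.int32(317), np.int32(226), np.int32(5), np.int32(18), np.int32(67)], [319.0, 235.0])]
```

```bash
python3 - <<'E'
from h import *
w,c=snap('wrist')
print([(np.round([q['position'][1]*560,q['position'][0]*420]),round(q['conf'],2)) for q in env.look_for('wrist','bead1')])
print([(np.round([q['position'][1]*560,q['position'][0]*420]),round(q['conf'],2)) for q in env.look_for('wrist','tray')])
hsv=cv2.cvtColor(w,cv2.COLOR_RGB2HSV)
def ch(p):
    h,s,v=map(int,p)
    if v<45: return '#'
    if s<60: return '.'
    return 'R' if h<6 or h>172 else 'o' if h<20 else 'Y' if h<40 else 'G' if h<90 else 'B'
for v in range(60,290,6): print(v,''.join(ch(hsv[v,u]) for u in range(150,450,4)))
E
```

```text
[(array([355., 201.]), 0.87), (array([343., 165.]), 0.66), (array([329., 227.]), 0.64), (array([355., 237.]), 0.6), (array([482., 187.]), 0.48), (array([436., 164.]), 0.35)]
[(array([236., 201.]), 0.97)]
60 ...........................................................................
66 ...........................................................................
72 ...........................................................................
78 ...........................................................................
84 ...........................................................................
90 ......................................................................ooooo
96 ......BBBBBBBBBBBBBBBBBBBBBBBBBBBBBBBBBBBBBBBBBBBBBBBBBBBBBBBBBBBBBoooooooo
102 ......BBBBBBBBBBBBBBBBBBBBBBBBBBBBBBBBBBBBBBBBBBBBBBBBBBBBBBBBBBBBBoooooooo
108 ......BBBBBBBBBBBBBBBBBBBBBBBBBBBBBBBBBBBBBBBBBBBBBBBBBBBBBBBBBBBBooooooooo
114 ......BBBBBBBBBBBBBBBBBBBBBBBBBBBBBBBBBBBBBBBBBBBBBBBBBBBBBBBBBBBBoooooo...
120 ......BBBBBBBBBBBBBBBBBBBBBBBBBBBBBBBBBBBBBBBBBBBBBBBBBBBBBBBBBBBBooooo....
126 .......BBBBBBBBBBBB
[... 1516 characters left out ...]
YYYYYYYYYY##YYYYYYY########GGGGGGoooooo.BBBBBBBBooooo.......
246 YYYYYYYYYYYYYYYYYYYYYYY####YYYYYYY#########YBBBBooooooBBBBBBBBBoooo........
252 YYYYYYYYYYYYYYYYYYYYYY#####YYYYYYY##########YBBBBBBBBBBBBBBBBB.oooo........
258 YYYYYYYYYYYYYYYYYYYYYY#####YYYYYYY###########YYBBBBBBBBBBBBBBBooooo........
264 YY##################Y######YYYYYYY##############################ooo........
270 Y##########################YYYYYYY################################o........
276 ###################oo######YYYYYYY############o####################........
282 ##################YoY#####YYYYYYYY############oo####################.......
288 ##################Yo###########################Y###########################
```

```bash
python3 - <<'E'
from h import *
c=env.calibration('wrist'); print(np.round(c['pose'][:3,3]))
for u in (286,320):
  for v in (160,200):
    print(u,v,[np.round(onplane(c,(v/420,u/560),z)) for z in (105,115,125)])
print(proj(c,[[553,89,137],[553,119,137]]))
E
```

```text
[476.  96. 308.]
286 160 [array([499., 102., 105.]), array([498., 102., 115.]), array([497., 101., 125.])]
286 200 [array([527., 105., 105.]), array([524., 104., 115.]), array([522., 104., 125.])]
320 160 [array([497., 125., 105.]), array([496., 123., 115.]), array([495., 122., 125.])]
320 200 [array([524., 129., 105.]), array([522., 127., 115.]), array([520., 125., 125.])]
[[257.15428143 250.77984735]
 [305.03433529 255.19075844]]
```

Emit:
carry_out([
  [0,0,0,0],
  [0,0,0,0],
  [0,0.1,0,0],
  [0,0,0,0],
  [0,0,-0.2,0],
], fingers=-0.2)

```text
t: 14.25
eef_pos: [553.6, 108.7, 128.3]
tcp_rot: [3.142, 0.002, -3.041]
ft_force: [0.1, -0.2, 0.4]
opening: 0.594
grip_force: 0.0
```

Emit:
carry_out([
  [0,0,-0.2,0],
  [0,0,-0.2,0],
  [0,0,-0.1,0],
  [0,0,0,0],
  [0,0,0,0],
])

```text
t: 14.75
eef_pos: [553.0, 108.5, 102.6]
tcp_rot: [3.141, -0.0, -3.042]
ft_force: [-0.7, 1.2, -0.4]
opening: 0.597
grip_force: 0.0
```

Emit:
carry_out([
  [0,0,0,0],
  [0,0,0,0],
  [0,0,0,0],
  [0,0,0,0],
  [0,0,0,0],
], fingers=1)

```text
t: 15.25
eef_pos: [553.1, 114.6, 104.3]
tcp_rot: [3.132, 0.003, -3.045]
ft_force: [-7.1, 59.8, 17.5]
opening: 0.25
grip_force: 30.0
```

Emit:
carry_out([
  [0,0,0,0],
  [0,0,0.05,0],
  [0,0,0.1,0],
  [0,0,0.1,0],
  [0,0,0.1,0],
])

```text
t: 15.75
eef_pos: [552.8, 108.7, 120.4]
tcp_rot: [-3.142, -0.0, -3.041]
ft_force: [0.1, 0.3, -2.5]
opening: 0.216
grip_force: 30.0
```

Emit:
carry_out([
  [0,0,0.3,0],
  [0,-0.1,0.4,0],
  [0,-0.1,0.4,0],
  [0,0,0.3,0],
  [0,0,0,0],
])

```text
t: 16.25
eef_pos: [553.7, 97.9, 191.8]
tcp_rot: [-3.141, 0.003, -3.043]
ft_force: [0.2, -0.5, -1.7]
opening: 0.216
grip_force: 30.0
```

```bash
python3 - <<'E'
from h import *
w,c=snap('wrist'); b,cb=snap('scene')
s=env.state();print(s['eef_pos'],s['ft_force'],s['moment'],s['opening'])
print([(np.round([q['position'][1]*560,q['position'][0]*420]),round(q['conf'],2)) for q in env.look_for('wrist','bead1')])
W=cv2.resize(w[:300],(400,214)); B=cv2.resize(b[90:270,250:400],(400,480))
W=cv2.copyMakeBorder(W,0,266,0,0,0)
cv2.imwrite('pics/c7.png',np.hstack([B,W])[:,:,::-1])
E
```

```text
[552.72892745  98.1716234  189.6679913 ] [-0.68327779 -0.21490198 -2.7092664 ] [ 0.10719704  0.03877833 -0.0099598 ] 0.21747502593745127
[(array([347., 189.]), 0.97), (array([347., 221.]), 0.94), (array([348., 155.]), 0.7), (array([467., 187.]), 0.41)]
```

View pics/c7.png

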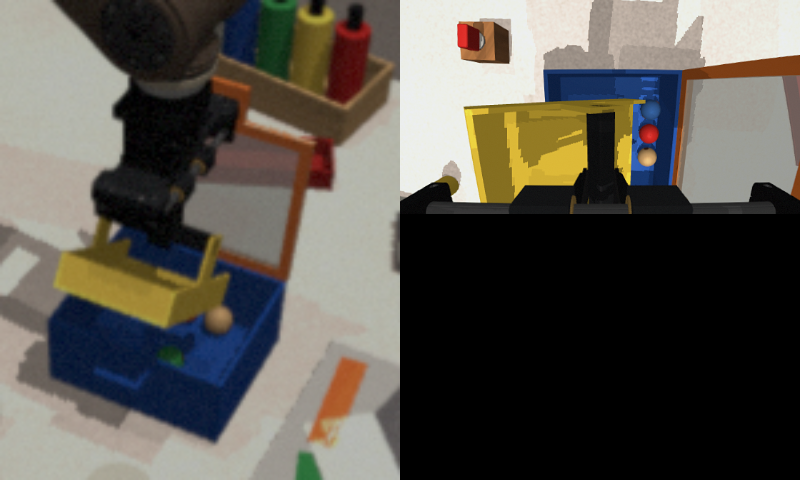

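Emit:
carry_out([
  [0,-0.5,0,0],
  [-0.1,-0.9,0,0],
  [-0.1,-0.9,0,0],
  [-0.1,-0.9,0,0],
  [-0.1,-0.9,0,0],
])

```text
t: 16.9
eef_pos: [532.2, -108.0, 189.0]
tcp_rot: [3.141, -0.002, -3.041]
ft_force: [1.9, 0.2, -1.8]
opening: 0.221
grip_force: 30.0
```

Emit:
carry_out([
  [0,-0.9,0,0],
  [0,-0.9,0,0],
  [0,-0.7,-0.2,0],
  [0,-0.36,-0.5,0],
  [0,0,-0.6,0],
])

```text
t: 17.4
eef_pos: [532.7, -252.1, 123.7]
tcp_rot: [-3.141, 0.0, -3.044]
ft_force: [0.2, -0.2, -3.4]
opening: 0.214
grip_force: 30.0
```

Emit:
carry_out([
  [0,0,-0.4,0],
  [0,0,-0.2,0],
  [0,0,-0.1,0],
  [0,0,0,0],
  [0,0,0,0],
])

```text
t: 17.9
eef_pos: [533.7, -251.2, 91.5]
tcp_rot: [-3.138, 0.002, -3.041]
ft_force: [-3.4, -6.8, 13.3]
opening: 0.213
grip_force: 30.0
```

Emit:
carry_out([
  [0,0,0,0],
  [0,-0.1,-0.1,0],
  [0,-0.15,-0.2,0],
  [0,-0.15,-0.2,0],
  [0,-0.1,-0.1,0],
], fingers=0.4)

```text
t: 18.4
eef_pos: [532.2, -274.7, 58.1]
tcp_rot: [3.139, -0.002, -3.042]
ft_force: [-0.4, 0.4, -0.2]
opening: 0.301
grip_force: 0.0
```

Emit:
carry_out([
  [0,0,-0.06,0],
  [0,0,0,0],
  [0,0,0,0],
  [0,0,0,0],
  [0,0,0,0],
])

```text
t: 18.9
eef_pos: [533.1, -274.3, 57.5]
tcp_rot: [-3.141, 0.0, -3.041]
ft_force: [-1.1, 0.2, 0.7]
opening: 0.3
grip_force: 0.0
```

Emit:
carry_out([
  [0,0,0.4,0],
  [0,0,0.8,0],
  [0,0,1,0],
  [0,0,0.8,0],
  [0,0,0,0],
], fingers=0.2)

```text
t: 19.4
eef_pos: [534.7, -275.4, 213.0]
tcp_rot: [-3.136, 0.007, -3.041]
ft_force: [0.3, 0.0, -0.4]
opening: 0.398
grip_force: 0.0
```

```bash
python3 - <<'E'
from h import *
w,c=snap('wrist','w7'); a,ca=snap('top','top7'); b,cb=snap('scene','scene7')
print(env.state()['eef_pos'])
for cam,cc,k,z in (('wrist',c,'tray_grip',83),('top',ca,'tray_grip',73),('top',ca,'pin_grip',69),('scene',cb,'pin_grip',69),('wrist',c,'pin_grip',84),('top',ca,'stand',50),('wrist',c,'bin_eye',84),('top',ca,'bin_eye',84),('scene',cb,'bin_eye',84)):
    print(cam,k,[(np.round([q['position'][1]*560,q['position'][0]*420]),round(q['conf'],2),np.round(onplane(cc,q['position'],z))) for q in env.look_for(cam,k)[:2]])
hsv=cv2.cvtColor(w,cv2.COLOR_RGB2HSV)
m=((hsv[...,0]>22)&(hsv[...,0]<36)&(hsv[...,1]>140)&(hsv[...,2]>60)).astype('uint8')
k,l,st,ce=cv2.connectedComponentsWithStats(m)
for i in range(1,k):
    if st[i][4]>1500:
        r=cv2.minAreaRect(np.argwhere(l==i)[:,::-1].astype(np.float32)); print('yellow',r)
        print([np.round(onplane(c,(p[1]/420,p[0]/560),35)) for p in cv2.boxPoints(r)])
# lug in top: blue mask right part
H=cv2.cvtColor(a,cv2.COLOR_RGB2HSV); m=((H[...,0]>100)&(H[...,0]<122)&(H[...,1]>150)).astype('uint8')
for v in range(155,250,4): print(v,''.join('#' if x else '.' for x in m[v,200:300]))
E
```

```text
[ 532.62320326 -274.1650649   206.63499297]
wrist tray_grip [(array([277., 184.]), 0.85, array([ 518., -281.,   83.]))]
top tray_grip [(array([318., 247.]), 0.49, array([435., -85.,  73.])), (array([314., 249.]), 0.28, array([429., -72.,  73.]))]
top pin_grip [(array([231., 199.]), 0.37, array([562., 148.,  69.]))]
scene pin_grip [(array([219., 313.]), 0.64, array([ 552., -306.,   69.])), (array([237., 236.]), 0.46, array([439., -91.,  69.]))]
wrist pin_grip [(array([475., 115.]), 0.76, array([429., -94.,  84.]))]
top stand [(array([316., 249.]), 0.64, array([428., -79.,  50.])), (array([369., 220.]), 0.62, array([ 508., -224.,   50.]))]
wrist bin_eye [(array([531., 214.]), 0.8, array([522.,  -1.,  84.]))]
top bin_eye [(array([233., 200.]), 0.68, array([556., 141.,  84.]))]
scene bin_eye [(array([319., 188.]), 0.95, array([535., 179.,  84.]))]
yellow ((279.0, 188.0), (114.0, 148.0), 90.0)
[array([ 475., -369.,   35.]), array([ 458., -201.,   35.]), array([ 596., -178.,   35.]), array([ 615., -364.,   35.])]
155 .........................................................................
[... 1742 characters left out ...]
################################################......................
227 ..............##.......###...##################################################.....................
231 ..............##....###########################################################.....................
235 ..............###....##########################################################.....................
239 ...............##....###################################............................................
243 ....................................................................................................
247 ....................................................................................................
```

```bash
python3 - <<'E'
from h import *
c=env.calibration('top'); cs=env.calibration('scene')
P=lambda u,v,z,cc=c: onplane(cc,(v/420,u/560),z)
p1=P(273.7,173,90);p2=P(278.8,231,90);e=P(283.5,199,84);print('edge',np.round(p1),np.round(p2),np.degrees(np.arctan2(p1[1]-p2[1],p1[0]-p2[0])),'eye',np.round(e,1))
for yaw in (5.,6.1,7.):
    t=np.radians(yaw); by=np.array([-np.sin(t),np.cos(t)]); 
    h=e[:2]+189*by
    for ph in (1.6,1.7,1.75,1.8,1.85):
        q=h-189*np.cos(ph)*by; Q=[*q,90+189*np.sin(ph)]
        print(yaw,ph,np.round(Q),np.round(proj(c,Q)),np.round(proj(cs,Q)))
a=cv2.imread('pics/top7.png')[:,:,::-1]; b=cv2.imread('pics/scene7.png')[:,:,::-1]
for im,(v0,v1,u0,u1) in ((a,(180,216,168,200)),(b,(115,150,310,350))):
    H=cv2.cvtColor(np.ascontiguousarray(im),cv2.COLOR_RGB2HSV)
    for v in range(v0,v1,2): print(v,u0,''.join('#' if (5<H[v,u,0]<18 and H[v,u,1]>140) else '.' for u in range(u0,u1)))
E
```

```text
edge [628.  33.  90.] [476.  19.  90.] 5.268306697047166 eye [560.2   7.2  84. ]
5.0 1.6 [543. 201. 279.] [[193. 196.]] [[329. 131.]]
5.0 1.7 [542. 220. 277.] [[185. 197.]] [[332. 128.]]
5.0 1.75 [541. 229. 276.] [[180. 198.]] [[334. 126.]]
5.0 1.8 [540. 238. 274.] [[176. 198.]] [[335. 125.]]
5.0 1.85 [539. 247. 272.] [[172. 199.]] [[336. 124.]]
6.1 1.6 [540. 201. 279.] [[193. 198.]] [[328. 131.]]
6.1 1.7 [538. 219. 277.] [[185. 199.]] [[331. 127.]]
6.1 1.75 [537. 229. 276.] [[181. 200.]] [[332. 126.]]
6.1 1.8 [536. 238. 274.] [[177. 200.]] [[333. 125.]]
6.1 1.85 [535. 247. 272.] [[173. 201.]] [[335. 124.]]
7.0 1.6 [536. 200. 279.] [[193. 199.]] [[327. 130.]]
7.0 1.7 [534. 219. 277.] [[185. 201.]] [[330. 127.]]
7.0 1.75 [533. 228. 276.] [[181. 201.]] [[331. 126.]]
7.0 1.8 [532. 237. 274.] [[177. 202.]] [[332. 124.]]
7.0 1.85 [531. 247. 272.] [[173. 202.]] [[333. 123.]]
180 168 .................##.............
182 168 .................##.............
184 168 .................###............
186 168 .......######.#...##............
188 168 ........############............
190 168 .....
[... 701 characters left out ...]
########......
123 310 ................###################.....
125 310 ................#######.##########......
127 310 ##..............######.....#######......
129 310 ###########....###################......
131 310 ...#############################........
133 310 ..........######################........
135 310 ................################........
137 310 .......................############.....
139 310 .............................###########
141 310 ..................................######
143 310 ........................................
145 310 ........................................
147 310 ........................................
149 310 ........................................
```

Emit:
carry_out([
  [0,0,0.9,0],
  [0,0,0.9,0],
  [0,0.4,0.8,0],
  [-0.1,0.9,0.1,0],
  [-0.1,0.95,0,0],
], fingers=1)

```text
t: 20.5
eef_pos: [523.0, -161.5, 343.4]
tcp_rot: [-3.14, 0.002, -3.043]
ft_force: [0.7, -0.1, -0.1]
opening: 0.036
grip_force: 0.0
```

Emit:
carry_out([
  [-0.1,0.95,0,0],
  [-0.1,0.95,0,0],
  [-0.1,0.95,0,0],
  [-0.1,0.95,0,0],
  [-0.1,0.95,0,0],
])

```text
t: 21.0
eef_pos: [497.4, 77.3, 342.3]
tcp_rot: [3.142, 0.0, -3.042]
ft_force: [0.1, -0.3, -0.4]
opening: 0.002
grip_force: 0.0
```

Emit:
carry_out([
  [-0.1,0.95,0,0],
  [-0.1,0.95,0,0],
  [-0.1,0.95,0,0],
  [-0.1,0.95,0,0],
  [0,0.2,0,0],
])

```text
t: 21.5
eef_pos: [476.9, 279.3, 341.9]
tcp_rot: [3.141, -0.0, -3.038]
ft_force: [0.3, -0.6, -0.3]
opening: 0.001
grip_force: 0.0
```

Emit:
carry_out([
  [0,0,-0.8,0],
  [0,0,-0.9,0],
  [0,0,-0.6,0],
  [0,0,-0.2,0],
  [0,0,0,0],
])

```text
t: 22.0
eef_pos: [478.0, 275.1, 216.5]
tcp_rot: [-3.141, -0.002, -3.042]
ft_force: [-0.0, 1.2, 1.0]
opening: 0.003
grip_force: 0.0
```

Emit:
carry_out([
  [0,-0.45,0,0],
  [0,-0.45,0,0],
  [0,-0.4,0,0],
  [0,-0.35,0,0],
  [0,-0.35,0,0],
])

```text
t: 22.5
eef_pos: [479.1, 175.0, 219.4]
tcp_rot: [3.141, 0.004, -3.042]
ft_force: [1.2, 2.4, -0.2]
opening: 0.002
grip_force: 1.0
```

Emit:
carry_out([
  [0,-0.32,-0.1,0],
  [0,-0.32,-0.12,0],
  [0.05,-0.28,-0.2,0],
  [0.05,-0.28,-0.2,0],
  [0,0,0,0],
])

```text
t: 23.0
eef_pos: [483.1, 114.1, 185.4]
tcp_rot: [-3.141, -0.001, -3.043]
ft_force: [-0.5, -0.0, -0.9]
opening: 0.005
grip_force: 0.0
```

Emit:
carry_out([
  [0,-0.22,-0.26,0],
  [0,-0.22,-0.26,0],
  [0,-0.15,-0.3,0],
  [0,-0.15,-0.3,0],
  [0,0,0,0],
])

```text
t: 23.5
eef_pos: [482.5, 78.2, 129.0]
tcp_rot: [3.141, -0.003, -3.042]
ft_force: [1.0, 0.0, 0.7]
opening: 0.008
grip_force: 0.0
```

Emit:
carry_out([
  [0,-0.06,-0.3,0],
  [0,-0.06,-0.2,0],
  [0,0,-0.1,0],
  [0,0,-0.05,0],
  [0,0,0,0],
])

```text
t: 24.0
eef_pos: [483.0, 72.6, 98.3]
tcp_rot: [-3.141, 0.0, -3.042]
ft_force: [-1.7, -0.7, 3.4]
opening: 0.005
grip_force: 1.6
```

```bash
python3 - <<'E'
from h import *
w,c=snap('wrist','w8'); s=env.state(); print(s['eef_pos'],s['ft_force'])
for k in ('lid_eye','lid'):
    print(k,[(np.round([q['position'][1]*560,q['position'][0]*420]),round(q['conf'],2),np.round(onplane(c,q['position'],98))) for q in env.look_for('wrist',k)[:3]])
print('expected eye px',proj(c,[[560,7,98]]))
H=cv2.cvtColor(w,cv2.COLOR_RGB2HSV)
for v in range(90,290,6): print(v,''.join('#' if p[2]<45 else '.' if p[1]<70 else 'o' if 5<p[0]<18 else 'B' if 95<p[0]<125 else 'x' for p in H[v,60:460:4]))
E
```

```text
[483.02055877  72.61886432  98.25383578] [-1.61738938 -1.6434939   4.42373516]
lid_eye [(array([371., 242.]), 0.63, array([470., 128.,  98.])), (array([ 57., 137.]), 0.57, array([424., -64.,  98.]))]
lid [(array([371., 249.]), 0.94, array([475., 129.,  98.]))]
expected eye px [[176.05194969 344.29450326]]
90 ....................................................................................................
96 ....................................................................................................
102 ooooooooooo.........................................................................................
108 ooooooooooooooooooo.................................................................................
114 ooooooooooooooooooo.................................................................................
120 xxxxxoooooooooooooo.................................................................................
126 xxxxx.oooooooooooooo................................................................................
132 xxxxx..ooooooooooooo....................................
[... 2074 characters left out ...]
.....ooooo............###.###.......................................oo
258 ##.................................ooooo...........####.####.....................................ooo
264 ###................................oo##################.###################......................ooo
270 ###................................o###################.####################.....................ooo
276 ###...............................x###################x.x####################....................ooo
282 ####..............................####################x.x####################x..................oooo
288 ......#...##.###......####.....#.#####################x#x###########################################
```

Emit:
carry_out([
  [0,0,-0.04,0],
  [0,0,-0.02,0],
  [0,0,0,0],
  [0,0,0,0],
  [0,0,0,0],
])

```text
t: 24.65
eef_pos: [483.2, 72.6, 97.7]
tcp_rot: [-3.141, 0.002, -3.041]
ft_force: [-11.0, -2.5, 44.1]
opening: 0.002
grip_force: 22.2
```

Emit:
carry_out([
  [0,0,0.4,0],
  [0,0,0.8,0],
  [0.4,-0.4,0.8,0],
  [0.5,-0.5,0,0],
  [0.5,-0.5,0,0],
], fingers=0)

```text
t: 25.15
eef_pos: [554.2, 2.0, 196.6]
tcp_rot: [-3.141, 0.003, -3.041]
ft_force: [0.3, -0.4, -0.2]
opening: 0.372
grip_force: 0.0
```

Emit:
carry_out([
  [0,0,0,0],
  [0,0,0,0],
  [0,0,0,0],
  [0,0,0,0],
  [0,0,0,0],
])

```text
t: 25.65
eef_pos: [552.6, 3.1, 194.8]
tcp_rot: [3.141, 0.0, -3.041]
ft_force: [0.6, -0.4, 0.3]
opening: 0.499
grip_force: 0.0
```

```bash
cat > holes.py <<'E'
from h import *
w,c=snap('wrist','w9'); s=env.state(); print(s['eef_pos'],s['ft_force'])
print('lid_eye',[(np.round([q['position'][1]*560,q['position'][0]*420]),round(q['conf'],2)) for q in env.look_for('wrist','lid_eye')[:3]])
u0,v0=np.round(proj(c,[[560,7,98]])[0]).astype(int); print('exp',u0,v0)
H=cv2.cvtColor(w,cv2.COLOR_RGB2HSV)
for v in range(v0-40,v0+40,2): print(v,u0-50,''.join('#' if p[2]<45 else '.' if p[1]<70 else 'o' if 5<p[0]<18 else 'B' if 95<p[0]<125 else 'x' for p in H[v,u0-50:u0+50]))
E
python3 holes.py
```

```text
[552.74195039   3.02935497 194.80697938] [-0.53679872 -0.09646909  0.15359395]
lid_eye [(array([389., 187.]), 0.63)]
exp 284 218
178 234 ...................................................................BBBBBBoooooooooooooo.............
180 234 ...................................................................BBBBBBoooooooooooooo.............
182 234 ...................................................................BBBBBBoooooooooooooo.............
184 234 ...................................................................BBBBBBoooooooooooooo.............
186 234 ...................................................................BBBBBBoooooooooooooo.............
188 234 ...................................................................BBBBBBoooooooooooooo.............
190 234 ..................................BBBBBBBBBBBBBBBBBBBBBBBBBBBBBBBBBBBBBBBoooooooooooooo.............
192 234 .................................BBBBBBBBBBBBBBBBBBBBBBBBBBBBBBBBBBBBBBBBoooooooooooooo.............
194 234 ................................ooooooooooooooooooooooooooooooooooooooooooooooooooooooo....
[... 2688 characters left out ...]
ooooooooooooooooooooooooooooooo..#############
246 234 ########...................................................o.o.o.oxxxxxoooooooooooooo..#############
248 234 ########..........................................................BBBBB.ooooooooooooo..#############
250 234 ########..........................................................BBBBB.ooooooooooooo..#############
252 234 ########..........................................................BBBBB.ooooooooooooo.##############
254 234 ########..........................................................BBBBB.oooooooooooo..##############
256 234 ########..........................................................BBBBBooooooooooooo..##############
```

```bash
python3 - <<'E'
from h import *
c=env.calibration('wrist')
for u,v in ((286.3,219.8),(286.3,194),(286.3,246),(266,220)): print(np.round(onplane(c,(v/420,u/560),98),1))
E
```

```text
[561.8   9.5  98. ]
[537.    6.8  98. ]
[588.2  12.3  98. ]
[563.9  -9.5  98. ]
```

Emit:
carry_out([
  [-0.5,-0.4,0,0],
  [-0.6,-0.5,0,0],
  [-0.6,-0.5,0,0],
  [-0.6,-0.46,0,0],
  [-0.2,0,0,0],
])

```text
t: 26.25
eef_pos: [425.8, -91.7, 194.8]
tcp_rot: [3.142, -0.001, -3.044]
ft_force: [0.5, 0.8, -0.6]
opening: 0.5
grip_force: 0.0
```

Emit:
carry_out([
  [0,0,0,0],
  [0,0,0,0],
  [0,0,0,0],
  [0,0,0,0],
  [0,0,0,0],
])

```text
t: 26.75
eef_pos: [428.4, -90.1, 194.5]
tcp_rot: [3.141, -0.0, -3.041]
ft_force: [-0.7, -1.4, -0.6]
opening: 0.5
grip_force: 0.0
```

```bash
cat > pin.py <<'E'
from h import *
w,c=snap('wrist','w10'); s=env.state(); print(s['eef_pos'],s['tcp_rot'])
print('pin',[(np.round([q['position'][1]*560,q['position'][0]*420]),round(q['conf'],2)) for q in env.look_for('wrist','pin_grip')[:3]])
H=cv2.cvtColor(w,cv2.COLOR_RGB2HSV)
m=(((H[...,0]<6)|(H[...,0]>172))&(H[...,1]>150)&(H[...,2]>50)).astype('uint8')
k,l,st,ce=cv2.connectedComponentsWithStats(m)
for i in range(1,k):
    if st[i][4]>150: print('red',list(map(int,st[i])),np.round(ce[i]),cv2.minAreaRect(np.argwhere(l==i)[:,::-1].astype(np.float32)))
u0,v0=np.round(proj(c,[[428,-88,84]])[0]).astype(int); print('exp',u0,v0)
for v in range(v0-44,v0+44,2): print(v,u0-50,''.join('#' if p[2]<45 else '.' if p[1]<60 else ('R' if p[2]>140 else 'r') if p[0]<5 or p[0]>172 else 'o' if 5<=p[0]<22 else 'x' for p in H[v,u0-50:u0+50]))
E
python3 pin.py
```

```text
[428.29001226 -90.20605196 194.50538199] [ 3.14136984e+00 -1.79208492e-04 -3.04105327e+00]
pin [(array([284., 199.]), 0.86), (array([457., 249.]), 0.72)]
red [277, 187, 16, 33, 439] [285. 203.] ((284.67303466796875, 202.68316650390625), (14.07915210723877, 32.23509216308594), 5.440331935882568)
exp 283 206
162 233 ....................................................................................................
164 233 ....................................................................................................
166 233 ....................................................................................................
168 233 ................................ooooooooooooooooo..o................................................
170 233 ...............................oooooooooooooooooooooooooooooooooooooooooo...........................
172 233 ...............................ooooooooooooooooooooooooooooooooooooooooooo..........................
174 233 .............................oooooooooooooooooooooooooooooooooooooooooooooo.........................
176 233 .....................
[... 3303 characters left out ...]
....................................#####.....
238 233 .#####.##...............................................................................#######.....
240 233 #########...............................................................................########....
242 233 #########...............................................................................###########.
244 233 #########...............................................................................############
246 233 #########...............................................................................############
248 233 #########...............................................................................############
```

```bash
python3 - <<'E'
from h import *
c=env.calibration('wrist')
P=lambda u,v,z:onplane(c,(v/420,u/560),z)
a=P(286.3,191.5,84);b=P(283.7,219.3,84);print(a,b,(a+b)/2,np.degrees(np.arctan2(b[1]-a[1],b[0]-a[0])))
print('stand top',P(264,170,50),P(307,170,50),P(260,220,50),P(306,220,50))
E
```

```text
[413.13850933 -86.03091512  84.        ] [441.34055208 -85.6329474   84.        ] [427.2395307  -85.83193126  84.        ] 0.8084647406208985
stand top [ 399.85286129 -110.56409294   50.        ] [395.28389589 -65.275111    50.        ] [ 455.72392033 -110.23826092   50.        ] [450.61772325 -59.51312496  50.        ]
```

Emit:
carry_out([
  [-0.02,0.09,-0.6,-0.83],
  [0,0,-0.9,0],
  [0,0,-0.7,0],
  [0,0,-0.4,0],
  [0,0,-0.13,0],
])

```text
t: 27.35
eef_pos: [426.3, -85.7, 56.4]
tcp_rot: [3.14, -0.003, -3.129]
ft_force: [0.1, -0.6, 0.3]
opening: 0.499
grip_force: 0.0
```

Emit:
carry_out([
  [0,0,0,0],
  [0,0,0,0],
  [0,0,0,0],
  [0,0,0,0],
  [0,0,0,0],
], fingers=1)

```text
t: 27.85
eef_pos: [427.3, -86.1, 58.8]
tcp_rot: [-3.141, 0.001, -3.129]
ft_force: [0.3, 0.9, 6.4]
opening: 0.145
grip_force: 30.0
```

Emit:
carry_out([
  [0,0,0,0],
  [0,0,0,0],
  [0,0,0,0],
  [0,0,0,0],
  [0,0,0,0],
])

```text
t: 28.35
eef_pos: [427.2, -86.1, 58.8]
tcp_rot: [-3.141, 0.001, -3.129]
ft_force: [-0.9, 1.2, 7.1]
opening: 0.147
grip_force: 30.0
```

Emit:
carry_out([
  [0,0,0.3,0],
  [0,0,0.5,0],
  [0,0,0.6,0],
  [0,0,0.6,0],
  [0,0,0.32,0],
])

```text
t: 28.85
eef_pos: [427.4, -86.1, 176.5]
tcp_rot: [-3.141, 0.003, -3.129]
ft_force: [0.6, 0.0, -1.0]
opening: 0.145
grip_force: 30.0
```

Emit:
carry_out([
  [0.4,0.3,0,0],
  [0.7,0.5,0,0],
  [0.7,0.5,0,0],
  [0.6,0.4,0,0],
  [0.29,0.2,0,0],
])

```text
t: 29.35
eef_pos: [563.3, 10.7, 174.1]
tcp_rot: [3.141, 0.001, -3.127]
ft_force: [-0.8, -0.3, -0.5]
opening: 0.143
grip_force: 30.0
```

Emit:
carry_out([
  [0,0,0,0],
  [0,0,0,0],
  [0,0,0,0],
  [0,0,-0.1,0],
  [0,0,0,0],
])

```text
t: 29.85
eef_pos: [560.8, 8.5, 168.7]
tcp_rot: [3.141, -0.001, -3.129]
ft_force: [0.6, -0.7, -0.5]
opening: 0.146
grip_force: 30.0
```

```bash
python3 - <<'E'
from h import *
w,c=snap('wrist','w11'); s=env.state(); print(s['eef_pos'],s['ft_force'],s['opening'])
x,y,z=s['eef_pos']
print('tip px',proj(c,[[x,y,z-50.8]]),'eye',proj(c,[[561.8,9.5,98]]),'tab edges',proj(c,[[537,6.8,98],[588.2,12.3,98],[563.9,-9.5,98]]))
H=cv2.cvtColor(w,cv2.COLOR_RGB2HSV)
for v in range(150,262,3): print(v,''.join('#' if p[2]<45 else '.' if p[1]<60 else 'R' if p[0]<5 or p[0]>172 else 'o' if 5<=p[0]<22 else 'B' if 95<p[0]<125 else 'x' for p in H[v,240:340]))
E
```

```text
[561.03245259   8.61564713 168.91727426] [0.45058116 0.15289555 0.02351636] 0.14826582172685415
tip px [[280.4181428  226.75781872]] eye [[281.48247485 219.74997919]] tab edges [[278.59464097 191.13628456]
 [284.30333275 248.53621948]
 [259.11105337 221.83704319]]
150 .......................................................BBBBoooooooooooooooo.........................
153 .......................................................BBBBoooooooooooooooo.........................
156 ........................................................BBB.ooooooooooooooo.........................
159 ........................................................BBBBooooooooooooooo.........................
162 ........................................................BBBBoooooooooooooooo........................
165 .........................................................BBBoooooooooooooooo........................
168 .........................................................BBBoooooooooooooooo........................
171 .........................................................BBB.ooooooooooooooo....................
[... 2454 characters left out ...]
RRRRRRRRRRRRRRRRRRRRRRR###########oooooooooooooooo....................
246 .................###########RRRRRRRRRRRRRRRRRRRRRRRRRR############oooooooooooooo....................
249 ...............#############RRRRRRRRRRRRRRRRRRRRRRRRRR#############oooooooooooooo...................
252 ..............##############RRRRRRRRRRRRRRRRRRRRRRRRRR###############oooooooooooo...................
255 ............################RRRRRRRRRRRRRRRRRRRRRRRRRR################ooooooooooo...................
258 ...........#################RRRRRRRRRRRRRRRRRRRRRRRRRR##################ooooooooo...................
261 ############################RRRRRRRRRRRRRRRRRRRRRRRRRR##############################################
```

Emit:
carry_out([
  [0.02,0.02,-0.2,0],
  [0,0,-0.15,0],
  [0,0,-0.1,0],
  [0,0,-0.1,0],
  [0,0,0,0],
])

```text
t: 30.4
eef_pos: [562.2, 10.0, 140.8]
tcp_rot: [3.141, -0.001, -3.129]
ft_force: [-0.8, -0.5, -0.1]
opening: 0.147
grip_force: 30.0
```

Tip is about 8 mm into the lid hole with no force; continue.

Emit:
carry_out([
  [0,0,-0.1,0],
  [0,0,-0.1,0],
  [0,0,-0.1,0],
  [0,0,0,0],
  [0,0,0,0],
])

```text
t: 30.9
eef_pos: [562.5, 10.0, 126.6]
tcp_rot: [3.141, -0.0, -3.129]
ft_force: [1.4, -0.1, -0.6]
opening: 0.148
grip_force: 30.0
```

Emit:
carry_out([
  [0,0,-0.1,0],
  [0,0,-0.1,0],
  [0,0,-0.1,0],
  [0,0,0,0],
  [0,0,0,0],
])

```text
t: 31.4
eef_pos: [562.4, 10.0, 111.5]
tcp_rot: [3.141, -0.0, -3.129]
ft_force: [0.5, 0.1, -0.5]
opening: 0.147
grip_force: 30.0
```

Emit:
carry_out([
  [0,0,-0.06,0],
  [0,0,-0.05,0],
  [0,0,-0.03,0],
  [0,0,0,0],
  [0,0,0,0],
])

```text
t: 31.9
eef_pos: [562.7, 10.0, 106.4]
tcp_rot: [-3.141, 0.002, -3.129]
ft_force: [-6.5, -0.1, 20.4]
opening: 0.147
grip_force: 30.0
```

Emit:
carry_out([
  [0,0,0,0],
  [0,0,0,0],
  [0,0,0,0],
  [0,0,0,0],
  [0,0,0,0],
], fingers=0)

```text
t: 32.4
eef_pos: [562.4, 10.0, 104.5]
tcp_rot: [3.141, -0.0, -3.129]
ft_force: [-1.0, 0.1, -0.2]
opening: 0.479
grip_force: 0.0
```

Emit:
carry_out([
  [0,0,0.3,0],
  [0,0,0.6,0],
  [0,0,1,0],
  [0,0,1,0],
  [0,0,0.6,0],
])

```text
t: 32.9
eef_pos: [562.9, 10.0, 283.4]
tcp_rot: [-3.141, 0.004, -3.129]
ft_force: [0.3, -0.2, -1.0]
opening: 0.495
grip_force: 0.0
```

Emit:
carry_out([
  [-0.6,0.6,0,0],
  [-0.6,0.7,0,0],
  [-0.4,0.9,0,0],
  [0,1,0,0],
  [0,1,0,0],
])

```text
t: 33.4
eef_pos: [481.8, 221.7, 280.2]
tcp_rot: [3.141, 0.001, -3.129]
ft_force: [1.7, -0.4, -0.1]
opening: 0.5
grip_force: 0.0
```

Emit:
carry_out([
  [0,1,0,0],
  [0,1,0,0],
  [0,1,0,0],
  [0,0.5,0,0],
  [0,0,0,0],
])

```text
t: 33.9
eef_pos: [481.8, 397.8, 278.7]
tcp_rot: [3.142, -0.001, -3.125]
ft_force: [-0.5, 0.6, -0.5]
opening: 0.5
grip_force: 0.0
```

```bash
python3 - <<'E'
from h import *
a,ca=snap('top','top9'); b,cb=snap('scene','scene9')
print(env.state()['eef_pos'],env.state()['ft_force'])
A=cv2.resize(a[110:300,120:480],(800,422)); B=cv2.resize(b[90:310,150:460],(800,568))
cv2.imwrite('pics/c9.png',cv2.resize(np.vstack([A,B]),(480,594))[:,:,::-1])
E
```

```text
[482.17097378 394.91677469 279.12593247] [-0.34997149  0.89152937  0.39421497]
```

View pics/c9.png

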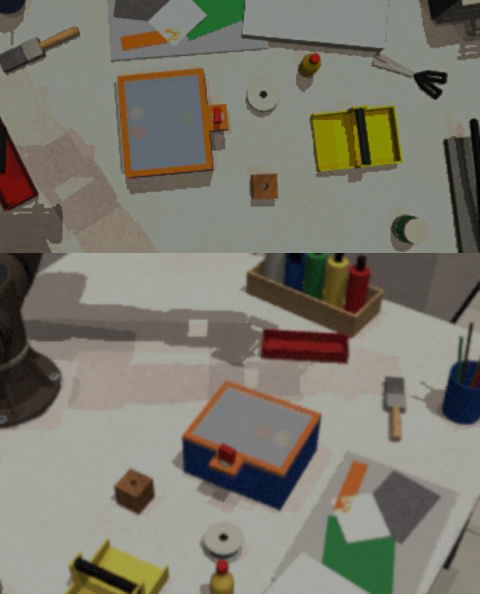

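The picture shows the lid shut with the pin home in the tab, at about (217,115). The beads show through the lid, the tray stands empty and upright at about (355,140), and the other things are where they were.

```bash
python3 -c "
from cell import env
print(env.job_done())"
```

```text
the job is handed in; nothing more can be done
None
```

The job was handed in at about 34 s: the beads are in the bin, the empty tray stands upright and released, and the lid is shut with the pin pushed fully home. One risk against the 40 N limit: the shut fingers pressed the lid with about 44 N while closing it.

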